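# Set a front panel over the edge of the filing jig and lock the clamp

### The job

Get the aluminium front panel on the filing jig ready for its near end to be filed: with the fingertips push it sideways until it lies square against the fence, slide it along the fence towards you until about 25 mm of its near end sticks out past the near end of the jig, then press the clamp's handle all the way down so that the rubber pad holds the panel there. Only push: do not lift the panel off the jig, and leave the other things on the bench where they are.

Things in the scene. Friction and masses are not known exactly. Their poses are not given: they have to be found in the camera images.
- jig: filing jig screwed to the bench: light wooden block with a dark steel table, 140 (x) x 200 (y) x 40 mm high; origin at the centre of its underside. At its mean yaw its x points to the robot's right, its y away from the robot. The table is flat, 40 mm above the origin; its near end is y = -100 mm. A straight steel fence bar, 12 mm thick and 10 mm high, runs along its whole length, front face at x = +10 mm
- jig_end (a point): near end (y = -100 mm) of the fence's front face, at the height of the table: the corner from which the overhang is measured (axes as the jig)
- panel: loose flat aluminium front panel, 50 (x) x 130 (y) x 4 mm, about 75 g; origin at the centre of its underside, x towards the fence, y along it away from the robot. It lies on the jig's table to the left of the fence, a little askew, not touching the fence, its near end inside the table's end. A 26 x 38 mm display window lies in its far half, four small holes in its corners
- panel_end (a point): middle of the panel's near (-y) short edge, the one to be filed, half-way through its thickness
- panel_back (a point): middle of the panel's long edge that goes against the fence (+x), half-way through its thickness
- clamp_tip: rubber pad of the toggle clamp, 14 mm across, sprung; origin at the middle of its face. The clamp stands on the right of the fence at y = -65 mm in the jig's frame (foot 40 mm wide, cheeks to 56 mm above the table). Open, its arm stands up to 90 mm above the table, over the fence; as the handle goes down the arm swings down to the left; the pad lands at x = -18, y = -65 mm and presses with 10 to 15 N
- clamp_handle (a joint): angle of the clamp's handle: 0 open (pointing steeply up, 76 degrees above level, leaning to the right), 1.20 fully down on its stop (7 degrees above level, pointing to the right). It needs 2 to 4 N at the grip and stays where it is left; just before the stop it passes dead centre, and locks there
- handle_grip (a point): point on the axis of the handle's black round grip (14 mm thick), 75 mm from the handle's hinge; the grip runs from 42 to 105 mm from the hinge. The hinge lies at x = 57, y = -65, z = 82 mm in the jig's frame, its axis along the jig's y; the handle swings down towards the jig's +x
- screw_jar: jar of screws with a red lid, 47 mm across, 58 mm high, a bystander; origin under its centre
- flux_bottle: brown dropper bottle, 28 mm across, 84 mm high, a bystander; origin under its centre
- solder_reel: reel of solder with black flanges, 52 mm across, 42 mm high, a bystander; origin under its centre
- hex_key: hex key lying flat, 78 x 31 mm, a bystander; origin under its centre
- mug: spotted white mug, 92 mm across, 93 mm high, a bystander; origin under its centre
Mind the look-alikes: they are no part of the job. Leave any purple look-alike of the panel alone.

How it is judged:
On the way:
1. with the clamp still open, the panel lies square against the fence with 15 to 35 mm of its near end past the end of the jig (y of panel_end in the frame of jig_end between -0.035 and -0.015 m and x of panel_back in the frame of jig_end above -0.004 m and angle between the y axis of panel and the y axis of jig, either way round below 0.05 rad and value of joint clamp_handle below 0.5 rad), for 0.2 s.
At the end, for the whole second after the job is handed in: The panel lies flat, within 4 mm of the fence and square to it within 0.05 rad, its near end 15 to 35 mm past the end of the jig; the handle is down (joint above 1.1 of 1.20) and the pad presses on the panel with more than 4 N (y of panel_end in the frame of jig_end between -0.035 and -0.015 m and x of panel_back in the frame of jig_end above -0.004 m and angle between the y axis of panel and the y axis of jig, either way round below 0.05 rad and angle between panel's own z axis and vertical below 0.05 rad and value of joint clamp_handle above 1.1 rad and contact force between clamp_tip and panel above 4 N); the robot touches nothing.
It fails at once if the panel is lifted (its centre more than 10 mm above where it lies) (z of panel in the frame of jig above 0.05 m).
It fails at once if the panel is tipped or knocked off the jig (angle between panel's own z axis and vertical above 0.2 rad or z of panel in the frame of jig below 0.032 m).
It fails at once if a bystander is moved by more than 20 mm (distance of any of screw_jar, flux_bottle, solder_reel, hex_key, mug from where it was at the start of the episode above 0.02 m).
It also fails if it takes over 51 s, if anything falls off the work surface, if the arm or the gripper's body presses on something with over 40 N, if the wrist force passes 120 N, or if a joint passes its speed limit or range.

### The arm

A 6-joint arm with a two-finger parallel gripper is mounted at the origin on a cart in front of the work surface, level with it; the furniture and walls round the work are solid. World frame = base frame: x ahead of the robot, y to its left, z up, the work surface at z = 0. Lengths are in m, angles in rad, forces in N, time in s.
With the tool pointing down it reaches from about 0.275 to 0.825 m from the base axis. Payload 5.2 kg.
Tool frame: the origin (TCP) lies between the finger pads; the fingertips stand ahead of it and the grasp point (between the pads) is the TCP (env.tip_reach is the z of the fingertips in the tool frame, in m); z points along the fingers, y is the line along which they close (so a half turn about z gives the same grasp; the last joint's range is limited). The gripper opens to 93 mm and grips with 3 to 60 N. Pads are 15 mm wide; open, the fingers measure 128 mm over their backs; the gripper's body (75 mm by 188 mm) begins 65 mm behind the grasp point.
Start: joints at [0.97, 0.259, 1.535, -0, 1.348, -0.203], TCP at [0.213, 0.507, 0.238] pointing down, gripper open.
Joint ranges: [-3.14, 3.14], [-0.91, 2.08], [0.19, 2.58], [-1.22, 4.36], [0.22, 2.71], [-3.12, 3.12]. Speed limits (rad/s): [2.57, 2.57, 3.14, 3.14, 3.14, 3.14].

### API

Orientations are given as a rotation vector (axis times angle).
In Python, from rig import env gives the robot as it stands.
- The arm moves only by the shell command python3 -m inch 'ROWS' [FORCE]. ROWS is JSON, a list of rows, each an object with "translation": the shift along the tool's x, y, z in mm, a list of three; "turn": the turn, a rotation vector about the tool's x, y, z in degrees, a list of three; "gripper": the finger opening in mm, from 0 to 93. In form: [{"translation": [x, y, z], "turn": [ax, ay, az], "gripper": gripper}, ...]. A call has 1 to 8 rows; each row shifts and turns the commanded pose from where the row before left it, along the tool's axes as they then stand; what a row does not reach is not made up. A row lasts 1/10 s, in which the tool goes at most 50 mm and 8.59 degrees, less where a joint would pass 70% of its speed; a pose out of reach is approached as far as the arm can. A call is refused whole if a number of a shift passes 50 or a number of a turn 8.59, either way. A call with a gripper value outside its range is refused whole. The fingers move at their own pace and stop on an object; FORCE is the grip in N (left out, the last holds). Time passes only in rows, so rows that do not move let the fingers close. It gives the time, the measured TCP pose, the force, the opening and the grip force at its end, in the units of the state.
- env.get_obs(): the state, without advancing time (a new reading comes with each control period).
- env.snapshot(name): name is "side" or "top" or "wrist"; returns (picture, depth): 384x512x3 uint8, red, green, blue; 384x512 float32, m along the optical axis (not along the pixel's ray), 0 where there is no reading.
- env.camera_info(name): a dict with "fx", "fy", "cx", "cy" (pixels), "k1" (the pictures are not rectified: a ray, as slopes to the right and down, at radius r is drawn at 1 + k1 r^2 times it, then the intrinsics apply), "origin" and "attitude" of the camera in the world; the wrist camera has in their place "tool_from_camera" (4x4, takes a point from camera to tool coordinates, whose origin is the TCP and whose axes are the flange's). Camera axes: x right, y up, looking along -z (the intrinsics and any distortion apply to the point x, -y, -z); pixel columns grow to the right and rows downward; lengths in m; the calibration is good to about 2 mm. A picture is of the moment at which its call begins: read the wrist's pose just before it. camera_info takes no time and is no camera call.
- env.hand_in(): hands the job in; it is judged then, once.
The state is a dict: "time": time; "qpos": joint angles; "qd": joint speeds; "joint_torque": joint torques, N m; "tool_pos": TCP position; "ee_rot": TCP orientation; "wrist_force": force on the tool from outside, world axes, zero at the start; "torque": the same for the moment, N m; "width": opening from 0.0 (shut) to 1.0 (fully open); "grasp_force": force on a finger pad.
Only numpy, scipy, OpenCV 4.12 (cv2) and the standard library are available. Lean on these libraries where they do the work, as an engineer would, in place of code of your own. Each camera call takes 0.05 s, during which the arm holds its last target. There are 200 camera calls.

## Working session

There is one attempt and no reset: what is moved stays moved. The work goes in short steps, Python scripts to look and compute and a shell command to move; the robot and the scene stay as the last step left them, time stands still between calls to the robot, and variables do not carry over. Pictures are saved under pics/ and viewed, at most 10 in all, crops included, and the job is handed in when it is done.

```bash
mkdir -p pics; ls; cat > h.py <<'E'
import numpy as np, cv2
from scipy.spatial.transform import Rotation as R
from rig import env
def cam(name,obs=None):
    c=env.camera_info(name)
    if 'origin' in c:
        a=np.array(c['attitude']); M=R.from_rotvec(a).as_matrix() if a.size==3 else a.reshape(3,3)
        return c,M,np.array(c['origin'])
    T=np.array(c['tool_from_camera']); Rt=R.from_rotvec(obs['ee_rot']).as_matrix()
    return c,Rt@T[:3,:3],Rt@T[:3,3]+np.array(obs['tool_pos'])
def ray(name,u,v,obs=None):
    c,M,o=cam(name,obs)
    d=np.array([(u-c['cx'])/c['fx'],(v-c['cy'])/c['fy']]); s=d.copy()
    for _ in range(20): s=d/(1+c['k1']*(s@s))
    return o,M@np.array([s[0],-s[1],-1.])
def at_z(name,u,v,z,obs=None):
    o,d=ray(name,u,v,obs); return o+d*(z-o[2])/d[2]
def at_d(name,u,v,dep,obs=None):
    o,d=ray(name,u,v,obs); return o+d*dep
def proj(name,p,obs=None):
    c,M,o=cam(name,obs); q=M.T@(np.array(p)-o); s=np.array([q[0],-q[1]])/-q[2]; s=s*(1+c['k1']*(s@s))
    return s[0]*c['fx']+c['cx'],s[1]*c['fy']+c['cy']
E
python3 - <<'E'
from h import *
o=env.get_obs(); print({k:np.round(v,3) for k,v in o.items()}, env.tip_reach)
for n in ("top","side"):
    print(env.camera_info(n))
    p,d=env.snapshot(n); cv2.imwrite(f'pics/{n}0.png',cv2.resize(p[:,:,::-1],(800,600),interpolation=cv2.INTER_CUBIC)); np.savez(f'{n}0.npz',p=p,d=d)
E
```

```text
pics
{'time': np.float64(0.0), 'qpos': array([ 0.97 ,  0.259,  1.536, -0.   ,  1.348, -0.203]), 'qd': array([ 0.001,  0.   , -0.001,  0.001,  0.002, -0.001]), 'joint_torque': array([ 1.0000e-03, -4.3731e+01, -2.8401e+01,  7.2000e-02,  4.1000e-02,
       -0.0000e+00]), 'tool_pos': array([0.213, 0.507, 0.237]), 'ee_rot': array([-6.210e-01, -3.079e+00,  3.000e-03]), 'wrist_force': array([ 0.092, -0.143,  0.043]), 'torque': array([-0.026,  0.01 ,  0.079]), 'grasp_force': np.float64(0.0), 'width': np.float64(0.997)} 0.019
{'fx': 396.76626126422985, 'fy': 396.76626126422985, 'cx': 251.92407705144825, 'cy': 191.82529855727822, 'k1': -0.025979918165128228, 'origin': array([ 0.36156515, -0.04085699,  1.27291597]), 'attitude': array([ 0.16381297, -0.12979861, -1.57463153])}
{'fx': 390.28645727933264, 'fy': 390.28645727933264, 'cx': 258.0929962149098, 'cy': 184.9455942384829, 'k1': -0.040804232887731495, 'origin': array([0.23745521, 1.03314297, 0.66366072]), 'attitude': array([ 0.24036948, -1.50709496, -2.42855019])}
```

View pics/top0.png

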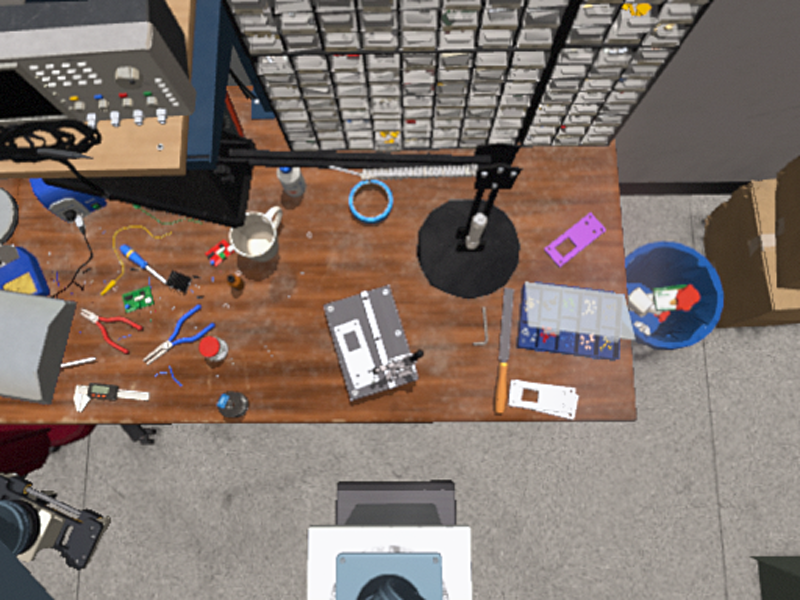

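View pics/side0.png

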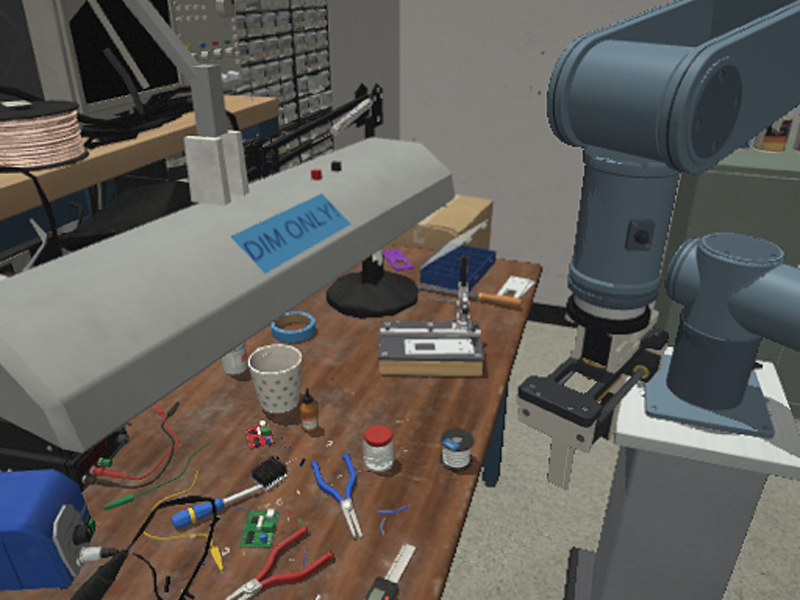

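Top view: the jig is at (370,343), with the silver panel on it at (355,352) left of the fence and the clamp at (395,370). Candidates for the panel are the silver one on the jig (355,352), the purple one (575,240) and the white one off the jig (543,397). I choose the one on the jig, and check it in an enlarged crop.

```bash
python3 - <<'E'
from h import *
p=np.load('top0.npz')['p'][178:262,200:280]
cv2.imwrite('pics/crop1.png',cv2.resize(p[:,:,::-1],None,fx=7,fy=7,interpolation=cv2.INTER_CUBIC))
E
```

```text
(no output)
```

View pics/crop1.png

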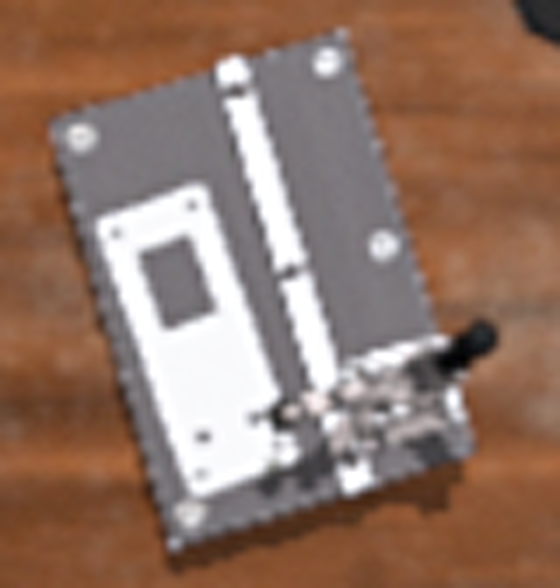

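The crop shows the aluminium panel with its window and four holes: corners (97,217), (205,183), (297,460), (197,497). The table corners are (50,120), (345,32), (472,450), (175,548), and the handle grip is at (480,337).

```bash
python3 - <<'E'
from h import *
f=lambda x,y,z: at_z('top',200+(x+.5)/7-.5,178+(y+.5)/7-.5,z)
J=np.array([f(*c,.04) for c in [(50,120),(345,32),(472,450),(175,548)]])
jl=np.array([[-70,100],[70,100],[70,-100],[-70,-100]])/1000
P=np.array([f(*c,.044) for c in [(97,217),(205,183),(297,460),(197,497)]])
pl=np.array([[-25,65],[25,65],[25,-65],[-25,-65]])/1000
def fit(W,L):
    c=W[:,:2].mean(0); A=(L.T@(W[:,:2]-c)); a=np.arctan2(A[0,1]-A[1,0],A[0,0]+A[1,1]); r=np.array([[np.cos(a),-np.sin(a)],[np.sin(a),np.cos(a)]])
    print(c,a,np.round(L@r.T+c-W[:,:2],4).tolist()); return c,a,r
cj,aj,rj=fit(J,jl); cp,ap,rp=fit(P,pl)
print('panel in jig',rj.T@(cp-cj),ap-aj); 
print('panel corners in jig\n',np.round((pl@rp.T+cp-cj)@rj,4))
for n,u,v in [('jar',209*.64,348*.64),('reel',232*.64,403*.64),('hex',483*.64,327*.64),('hexlow',475*.64,343*.64),('mug',252*.64,238*.64)]: 
    w=at_z('top',u,v,.05); print(n,w, rj.T@(w[:2]-cj))
o=env.get_obs(); print(np.round(R.from_rotvec(o['ee_rot']).as_matrix(),3))
d=np.load('top0.npz')['d']; print(d[178:262:8,200:280:8])
E
```

```text
[0.51126633 0.03332021] -1.2800402271828137 [[0.0001, 0.0006], [0.001, 0.0003], [-0.0014, -0.002], [0.0003, 0.0011]]
[0.48714153 0.06030326] -1.2378151097575234 [[-0.0014, -0.0009], [0.0, 0.0002], [0.001, -0.0013], [0.0004, 0.002]]
panel in jig [-0.03276652 -0.01537681] 0.04222511742529034
panel corners in jig
 [[-0.0605  0.0485]
 [-0.0105  0.0506]
 [-0.005  -0.0793]
 [-0.055  -0.0814]]
jar [0.4987444  0.35435104 0.05      ] [-0.31114608  0.08003569]
reel [0.39000258 0.30360097 0.05      ] [-0.29369987 -0.03869081]
hex [ 0.53569452 -0.1922736   0.05      ] [ 0.22312804 -0.04126961]
hexlow [ 0.50393448 -0.17543159  0.05      ] [ 0.19788807 -0.06686839]
mug [0.72545494 0.27593089 0.05      ] [-0.1710248   0.27474938]
[[-0.922  0.387 -0.001]
 [ 0.387  0.922 -0.001]
 [ 0.    -0.002 -1.   ]]
[[1.3087804 1.30731   1.3102578 1.306009  1.3096136 1.3014128 1.30928
  1.305577  1.3067493 1.2970186]
 [1.3000531 1.3061363 1.3008684 1.3045514 1.2480317 1.2592049 1.2529695
  1.2989087 1.299098  1.29858  ]
 [1.2965333 1.253604  1.2558036 1.2554693 1.2570828 1.2532376 1.252839
  1.2935517 1.289152  1.2934119]
 [1.2943614 1.2894962 1.2557628 1.2497983 1.2546256 1.2494495 1.2469499
  1.2941748 1.2897103 1.2898631]
 [1.2881018 1.2873832 1.2440635 1.238219  1.2444311 1.2318592 1.2411864
  1.2408004 1.2904562 1.2809389]
 [1.2830968 1.2796813 1.2394968 1.2436593 1.239349  1.2292492 1.2377629
  1.2443393 1.2819375 1.2753017]
 [1.28216   1.2832569 1.237929  1.2337016 1.2336706 1.2408614 1.2368189
  1.2397132 1.1153071 1.2745374]
 [1.2727776 1.274052  1.2693571 1.2295144 1.231229  1.2329147 1.1475884
  1.1910106 1.2319353 1.2679766]
 [1.2718724 1.267226  1.2703626 1.2275145 1.2261295 1.2257475 1.2077242
  1.2269186 1.2215555 1.2664495]
 [1.2599565 1.2608618 1.2684605 1.2214916 1.2220662 1.2210798 1.2619311
  1.2568367 1.2616167 1.2543694]
 [1.2597635 1.2620175 1.2591101 1.255359  1.2552025 1.2585423 1.2553945
  1.2570679 1.2599115 1.2546383]]
```

```bash
cat >> h.py <<'E'
CJ=np.array([.51127,.03332]); AJ=-1.2800
RJ=np.array([[np.cos(AJ),-np.sin(AJ)],[np.sin(AJ),np.cos(AJ)]])
def toj(w): w=np.asarray(w); return np.r_[RJ.T@(w[:2]-CJ),w[2]]
def tow(j): j=np.asarray(j); return np.r_[RJ@j[:2]+CJ,j[2]]
def shift(j):  # mm in tool axes to reach jig-frame TCP point
    o=env.get_obs(); M=R.from_rotvec(o['ee_rot']).as_matrix()
    return np.round(1000*M.T@(tow(j)-o['tool_pos']),1)
def st():
    o=env.get_obs(); M=R.from_rotvec(o['ee_rot']).as_matrix(); y=RJ.T@M[:2,1]
    f=np.r_[RJ.T@o['wrist_force'][:2],o['wrist_force'][2]]
    print('t',round(float(o['time']),2),'tcp jig mm',np.round(1000*toj(o['tool_pos']),1),'yaw err deg',round(float(np.degrees(np.arctan2(-y[1],-y[0]))),2),'z',np.round(M[2],3),'F jig',np.round(f,1))
E
python3 - <<'E'
from h import *
st(); print(shift([-.115,0,.237]))
d=np.load('top0.npz')['d']
# clamp heights in jig frame
out=[]
for v in range(215,250):
  for u in range(230,275):
    if d[v,u]>0:
      j=toj(at_d('top',u,v,d[v,u]))
      if j[2]>.075: out.append(np.round(j*1000))
out=np.array(out); print(out[np.argsort(out[:,0])][::3].astype(int).tolist())
print(env.camera_info('wrist'))
E
```

```text
t 0.1 tcp jig mm [-539.1 -150.2  236.9] yaw err deg -39.45 z [ 0.    -0.002 -1.   ] F jig [ 0.3  0.1 -0.1]
[-3.855e+02 -2.320e+02  1.000e-01]
[[-13, -60, 108], [-10, -64, 115], [-8, -68, 117], [-7, -71, 107], [-5, -65, 114], [-3, -59, 109], [2, -62, 116], [4, -66, 118], [6, -69, 118], [9, -61, 121], [11, -65, 121], [13, -69, 122], [15, -60, 123], [17, -64, 122], [19, -68, 123], [21, -68, 88], [22, -68, 113], [25, -68, 103], [27, -68, 95], [29, -65, 130], [31, -74, 76], [33, -59, 82], [35, -63, 81], [38, -54, 77], [39, -60, 77], [41, -64, 81], [42, -62, 82], [44, -65, 78], [46, -69, 77], [50, -55, 82], [52, -68, 81], [53, -56, 88], [54, -73, 100], [55, -69, 87], [56, -76, 88], [57, -64, 85], [57, -74, 97], [59, -75, 96], [59, -57, 112], [60, -63, 133], [61, -60, 129], [62, -66, 129], [63, -64, 139], [64, -70, 128], [65, -55, 131], [67, -69, 144], [68, -65, 158], [69, -72, 133], [70, -60, 159], [71, -66, 163], [73, -66, 179], [73, -68, 171], [75, -69, 178], [76, -58, 177], [78, -62, 185], [79, -68, 184], [81, -69, 184], [83, -64, 184], [85, -67, 183]]
{'fx': 311.18109821665325, 'fy': 311.18109821665325, 'cx': 260.0993814148421, 'cy': 190.13939043661478, 'k1': -0.05724780918942609, 'tool_from_camera': array([[-4.97290207e-04,  9.53070668e-01,  3.02747510e-01,
         8.47648806e-02],
       [ 9.99999875e-01,  4.59097549e-04,  1.97318675e-04,
        -6.48720845e-04],
       [ 4.90680017e-05,  3.02747570e-01, -9.53070777e-01,
        -1.47023094e-01],
       [ 0.00000000e+00,  0.00000000e+00,  0.00000000e+00,
         1.00000000e+00]])}
```

```bash
python3 -m inch '[{"translation":[-38,-23,0],"turn":[0,0,0],"gripper":0},{"translation":[-39,-23,0],"turn":[0,0,0],"gripper":0},{"translation":[-39,-23,0],"turn":[0,0,0],"gripper":0},{"translation":[-39,-23,0],"turn":[0,0,0],"gripper":0},{"translation":[-39,-23,0],"turn":[0,0,0],"gripper":0},{"translation":[-39,-23,0],"turn":[0,0,0],"gripper":0},{"translation":[-39,-23,0],"turn":[0,0,0],"gripper":0},{"translation":[-39,-23,0],"turn":[0,0,0],"gripper":0}]'
python3 -m inch '[{"translation":[-39,-23,0],"turn":[0,0,0],"gripper":0},{"translation":[-36,-25,0],"turn":[0,0,0],"gripper":0},{"translation":[0,0,0],"turn":[0,0,-7.9],"gripper":0},{"translation":[0,0,0],"turn":[0,0,-7.9],"gripper":0},{"translation":[0,0,0],"turn":[0,0,-7.9],"gripper":0},{"translation":[0,0,0],"turn":[0,0,-7.9],"gripper":0},{"translation":[0,0,0],"turn":[0,0,-7.9],"gripper":0},{"translation":[0,0,0],"turn":[0,0,0],"gripper":0}]'
python3 - <<'E'
from h import *
st(); o=env.get_obs(); p,d=env.snapshot('wrist'); np.savez('w1.npz',p=p,d=d); cv2.imwrite('pics/w1.png',cv2.resize(p[:,:,::-1],(800,600),interpolation=cv2.INTER_CUBIC)); np.save('w1o.npy',np.r_[o['tool_pos'],o['ee_rot']])
E
```

```text
time: 0.9
tool_pos: [0.429, 0.2153, 0.2375]
ee_rot: [-0.621, -3.079, 0.0]
wrist_force: [-0.7, 0.2, -0.1]
width: 0.362
grasp_force: 0.0
time: 1.7
tool_pos: [0.4788, 0.1436, 0.2373]
ee_rot: [0.458, -3.107, -0.0]
wrist_force: [0.8, 0.2, 1.4]
width: 0.008
grasp_force: 0.0
t 1.7 tcp jig mm [-115.     0.5  237.3] yaw err deg 0.11 z [ 0.001  0.    -1.   ] F jig [0.  0.8 1.4]
```

View pics/w1.png

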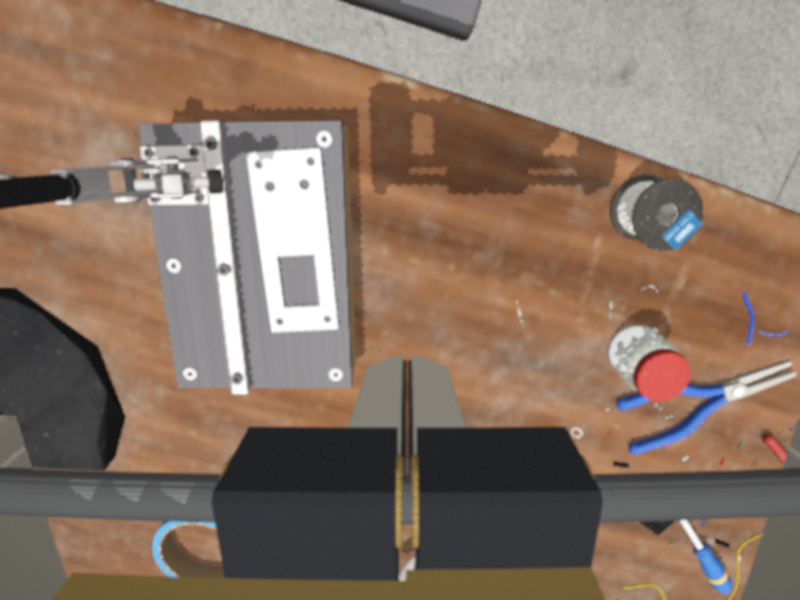

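The wrist view shows the table corners (342,121), (352,386), (177,388), (140,125) and the panel corners (247,154), (319,148), (338,328), (273,332). The clamp is at top left and the closed tips are at (407,360).

```bash
python3 - <<'E'
from h import *
q=np.load('w1o.npy'); o=dict(tool_pos=q[:3],ee_rot=q[3:])
s=.64
f=lambda x,y,z: toj(at_z('wrist',(x+.5)*s-.5,(y+.5)*s-.5,z,o))*1000
for n,z,L in (('jig',.04,[(342,121),(352,386),(177,388),(140,125)]),('panel',.044,[(247,154),(319,148),(338,328),(273,332)]),('fence face',.05,[(220,121),(247,392)]),('tips',.218,[(385,360),(430,360)])):
    print(n,np.round([f(*c,z) for c in L],1).tolist())
for z in (.04,): print(shift([-.09,-.003,.062]))
E
```

```text
jig [[-70.8, -99.7, 40.0], [-71.2, 98.0, 40.0], [69.8, 101.0, 40.0], [68.1, -98.9, 40.0]]
panel [[-5.9, -78.7, 44.0], [-55.2, -82.3, 44.0], [-62.9, 47.3, 44.0], [-13.5, 50.7, 44.0]]
fence face [[8.4, -100.0, 50.0], [9.4, 98.4, 50.0]]
tips [[-106.2, -7.3, 218.0], [-123.1, -7.3, 218.0]]
[  3.3 -25.  175.3]
```

```bash
python3 -m inch '[{"translation":[3,-40,0],"turn":[0,0,0],"gripper":0},{"translation":[0,0,45],"turn":[0,0,0],"gripper":0},{"translation":[0,0,45],"turn":[0,0,0],"gripper":0},{"translation":[0,0,45],"turn":[0,0,0],"gripper":0},{"translation":[0,0,35],"turn":[0,0,0],"gripper":0},{"translation":[0,0,0],"turn":[0,0,0],"gripper":0},{"translation":[0,0,0],"turn":[0,0,0],"gripper":0}]' >/dev/null; python3 -c "from h import *; st()"
for i in 1; do python3 -m inch '[{"translation":[0,0,2],"turn":[0,0,0],"gripper":0},{"translation":[0,0,2],"turn":[0,0,0],"gripper":0},{"translation":[0,0,1],"turn":[0,0,0],"gripper":0},{"translation":[0,0,0],"turn":[0,0,0],"gripper":0},{"translation":[0,0,0],"turn":[0,0,0],"gripper":0}]' >/dev/null; python3 -c "from h import *; st()"; done
```

```text
t 2.45 tcp jig mm [-75.   -2.2  67.9] yaw err deg -0.06 z [ 0.001  0.    -1.   ] F jig [0.1 0.5 0.1]
t 2.95 tcp jig mm [-74.9  -2.   63.1] yaw err deg 0.04 z [-0.001 -0.    -1.   ] F jig [-0.5 -0.5 -0. ]
```

```bash
python3 -m inch '[{"translation":[0,0,1],"turn":[0,0,0],"gripper":0},{"translation":[0,0,0],"turn":[0,0,0],"gripper":0},{"translation":[0,0,0],"turn":[0,0,0],"gripper":0}]' >/dev/null; python3 -c "from h import *; st()"; python3 -m inch '[{"translation":[0,0,1],"turn":[0,0,0],"gripper":0},{"translation":[0,0,0],"turn":[0,0,0],"gripper":0},{"translation":[0,0,0],"turn":[0,0,0],"gripper":0}]' >/dev/null; python3 -c "from h import *; st()"
python3 - <<'E'
from h import *
p,d=env.snapshot('side'); u,v=[int(x) for x in proj('side',tow([-.06,0,.045]))]
cv2.imwrite('pics/s1.png',cv2.resize(p[v-35:v+35,u-50:u+50,::-1],None,fx=7,fy=7,interpolation=cv2.INTER_CUBIC))
E
```

```text
t 3.25 tcp jig mm [-75.   -2.3  61.6] yaw err deg 0.05 z [ 0.  0. -1.] F jig [-0.4  0.4  0.2]
t 3.55 tcp jig mm [-75.   -2.3  60.6] yaw err deg 0.05 z [ 0.  0. -1.] F jig [ 0.7  0.2 -0.3]
```

View pics/s1.png

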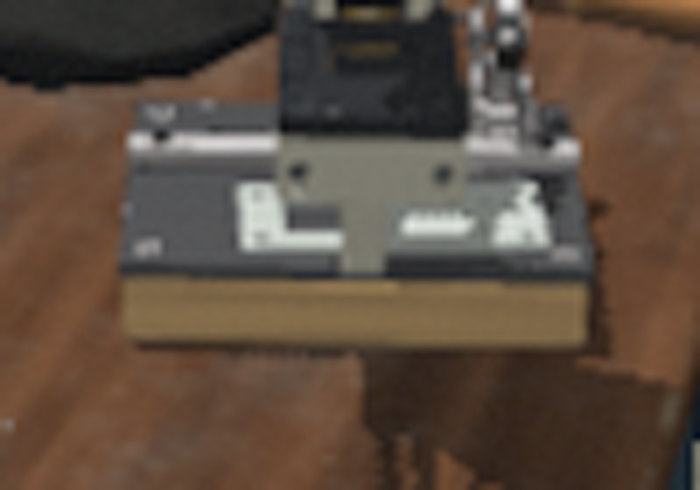

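The side view shows the tip (365,268) standing at the table's left edge beside the panel. I go down 1 mm more, then push.

```bash
python3 -m inch '[{"translation":[0,0,0.7],"turn":[0,0,0],"gripper":0},{"translation":[0,0,0],"turn":[0,0,0],"gripper":0},{"translation":[0,0,0],"turn":[0,0,0],"gripper":0}]' >/dev/null; python3 -c "from h import *; st()"
python3 -m inch '[{"translation":[0,-3,0],"turn":[0,0,0],"gripper":0},{"translation":[0,-3,0],"turn":[0,0,0],"gripper":0},{"translation":[0,-3,0],"turn":[0,0,0],"gripper":0},{"translation":[0,-3,0],"turn":[0,0,0],"gripper":0},{"translation":[0,-3,0],"turn":[0,0,0],"gripper":0},{"translation":[0,-3,0],"turn":[0,0,0],"gripper":0},{"translation":[0,0,0],"turn":[0,0,0],"gripper":0},{"translation":[0,0,0],"turn":[0,0,0],"gripper":0}]' >/dev/null; python3 -c "from h import *; st()"
python3 -m inch '[{"translation":[0,-2,0],"turn":[0,0,0],"gripper":0},{"translation":[0,-1,0],"turn":[0,0,0],"gripper":0},{"translation":[0,-1,0],"turn":[0,0,0],"gripper":0},{"translation":[0,0,0],"turn":[0,0,0],"gripper":0},{"translation":[0,0,0],"turn":[0,0,0],"gripper":0}]' >/dev/null; python3 -c "from h import *; st()"
```

```text
t 3.9 tcp jig mm [-75.   -2.2  59.9] yaw err deg 0.04 z [ 0.  0. -1.] F jig [ 0.1  0.  -0.7]
t 4.7 tcp jig mm [-56.7  -2.2  59.9] yaw err deg 0.04 z [ 0. -0. -1.] F jig [-0.6 -0.4  0.1]
t 5.2 tcp jig mm [-52.9  -2.2  59.9] yaw err deg 0.05 z [ 0. -0. -1.] F jig [ 0.3 -0.2 -0.2]
```

```bash
for k in 1 ; do python3 -m inch '[{"translation":[0,-1,0],"turn":[0,0,0],"gripper":0},{"translation":[0,-1,0],"turn":[0,0,0],"gripper":0},{"translation":[0,0,0],"turn":[0,0,0],"gripper":0},{"translation":[0,0,0],"turn":[0,0,0],"gripper":0}]' >/dev/null; python3 -c "from h import *; st()"; python3 -m inch '[{"translation":[0,-1,0],"turn":[0,0,0],"gripper":0},{"translation":[0,0,0],"turn":[0,0,0],"gripper":0},{"translation":[0,0,0],"turn":[0,0,0],"gripper":0}]' >/dev/null; python3 -c "from h import *; st()";  done
python3 - <<'E'
from h import *
for n in ['side','top']:
    p,d=env.snapshot(n); u,v=[int(x) for x in proj(n,tow([-.03,0,.045]))]
    cv2.imwrite(f'pics/{n}2.png',cv2.resize(p[v-40:v+40,u-50:u+50,::-1],None,fx=7,fy=7,interpolation=cv2.INTER_CUBIC)); print(u,v)
E
```

```text
t 5.6 tcp jig mm [-51.3  -2.6  59.8] yaw err deg 0.05 z [ 0.001  0.001 -1.   ] F jig [-1.9 -1.5  1.4]
t 5.9 tcp jig mm [-50.4  -2.8  59.8] yaw err deg 0.05 z [ 0.001  0.001 -1.   ] F jig [-4.5 -2.1  2.1]
275 220
227 220
```

View pics/side2.png

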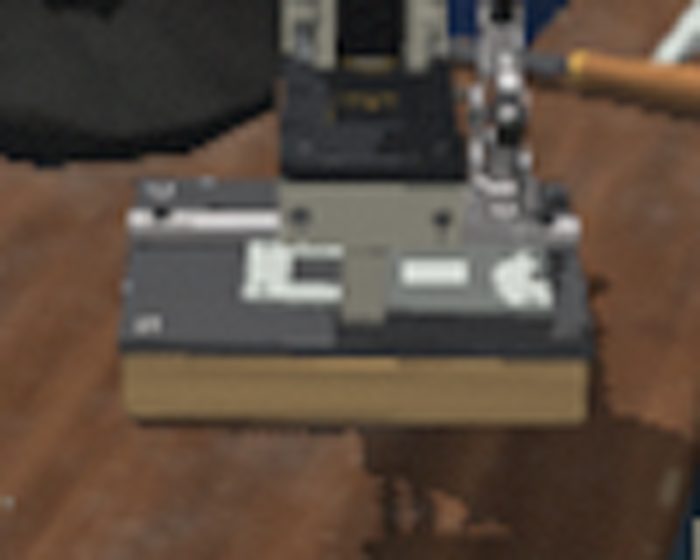

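The side view shows the panel's left edge (240,298)-(550,308) parallel to the fence, with the tip at (365,318). The 4.5 N reaction confirms it bears on the fence. Next I go round to the far end, with the fingers slightly open for a two-point push.

```bash
python3 -m inch '[{"translation":[0,8,0],"turn":[0,0,0],"gripper":0},{"translation":[0,0,-40],"turn":[0,0,0],"gripper":14},{"translation":[-34,-21,0],"turn":[0,0,0],"gripper":14},{"translation":[-34,-21,0],"turn":[0,0,0],"gripper":14},{"translation":[0,0,0],"turn":[0,0,0],"gripper":14},{"translation":[0,0,30],"turn":[0,0,0],"gripper":14},{"translation":[0,0,0],"turn":[0,0,0],"gripper":14},{"translation":[0,0,0],"turn":[0,0,0],"gripper":14}]'
python3 - <<'E'
from h import *
st()
p,d=env.snapshot('wrist'); cv2.imwrite('pics/w2.png',cv2.resize(p[:,:,::-1],(800,600),interpolation=cv2.INTER_CUBIC))
E
```

```text
time: 6.8
tool_pos: [0.5689, 0.0677, 0.0696]
ee_rot: [0.457, -3.106, -0.0]
wrist_force: [-0.1, 0.5, 0.1]
width: 0.154
grasp_force: 0.0
t 6.8 tcp jig mm [-16.4  65.   69.6] yaw err deg 0.06 z [ 0.002  0.    -1.   ] F jig [-0.5 -0.   0.1]
```

View pics/w2.png

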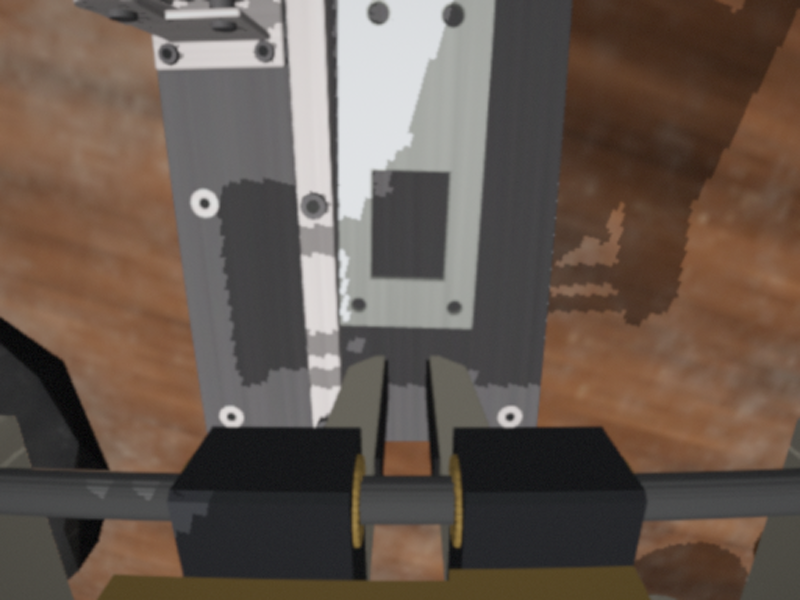

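The panel now lies against the fence (gap line at 338), with its far edge at (340,323)-(473,329) and both fingertips clear behind it at (372,358) and (445,358). I lower the tips and push along the fence.

```bash
python3 -m inch '[{"translation":[0,0,9.6],"turn":[0,0,0],"gripper":14},{"translation":[0,0,0],"turn":[0,0,0],"gripper":14},{"translation":[5,0,0],"turn":[0,0,0],"gripper":14},{"translation":[3,0,0],"turn":[0,0,0],"gripper":14},{"translation":[3,0,0],"turn":[0,0,0],"gripper":14},{"translation":[3,0,0],"turn":[0,0,0],"gripper":14},{"translation":[3,0,0],"turn":[0,0,0],"gripper":14},{"translation":[3,0,0],"turn":[0,0,0],"gripper":14}]' >/dev/null; python3 -c "from h import *; st()"
python3 -m inch '[{"translation":[3,0,0],"turn":[0,0,0],"gripper":14},{"translation":[3,0,0],"turn":[0,0,0],"gripper":14},{"translation":[3,0,0],"turn":[0,0,0],"gripper":14},{"translation":[3,0,0],"turn":[0,0,0],"gripper":14},{"translation":[3,0,0],"turn":[0,0,0],"gripper":14},{"translation":[3,0,0],"turn":[0,0,0],"gripper":14},{"translation":[3,0,0],"turn":[0,0,0],"gripper":14},{"translation":[3,0,0],"turn":[0,0,0],"gripper":14}]' >/dev/null; python3 -m inch '[{"translation":[3,0,0],"turn":[0,0,0],"gripper":14},{"translation":[0,0,0],"turn":[0,0,0],"gripper":14},{"translation":[0,0,0],"turn":[0,0,0],"gripper":14}]' >/dev/null
python3 - <<'E'
from h import *
st(); p,d=env.snapshot('wrist'); cv2.imwrite('pics/w3.png',cv2.resize(p[:,:,::-1],(800,600),interpolation=cv2.INTER_CUBIC))
E
```

```text
t 7.65 tcp jig mm [-16.   45.9  60.6] yaw err deg 0.04 z [-0.001 -0.    -1.   ] F jig [-0.3  0.7  1.2]
t 8.75 tcp jig mm [-16.  18.  60.] yaw err deg 0.05 z [ 0.002  0.    -1.   ] F jig [-0.3  0.3 -0.2]
```

View pics/w3.png

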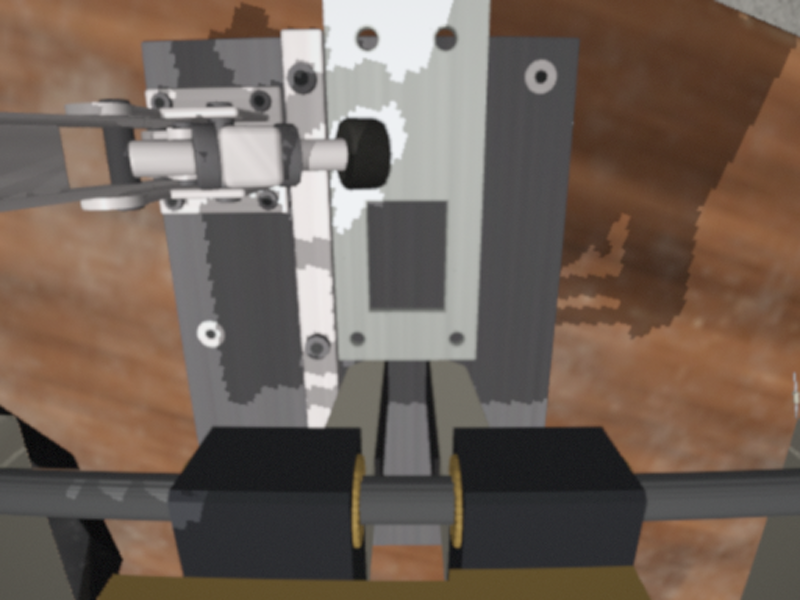

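The panel is square on the fence, its far edge at (338,360)-(475,360) against both tips, and it extends past the table's near edge (v = 38). I work out the remaining distance.

```bash
python3 - <<'E'
from h import *
o=env.get_obs(); s=.64
f=lambda x,y,z: np.round(toj(at_z('wrist',(x+.5)*s-.5,(y+.5)*s-.5,z,o))*1000,1)
for c,z in (((338,360),.044),((475,360),.044),((143,42),.04),((578,38),.04),((210,333),.04),((489,0),.044),((322,0),.044)): print(c,f(*c,z))
E
```

```text
(338, 360) [ 9.8  8.7 44. ]
(475, 360) [-40.5   8.7  44. ]
(143, 42) [ 68.7 -99.5  40. ]
(578, 38) [-69.4 -99.9  40. ]
(210, 333) [57.9 -0.2 40. ]
(489, 0) [ -40.1 -109.3   44. ]
(322, 0) [  10.1 -109.3   44. ]
```

```bash
python3 -m inch '[{"translation":[2,0,0],"turn":[0,0,0],"gripper":14},{"translation":[2,0,0],"turn":[0,0,0],"gripper":14},{"translation":[0,0,0],"turn":[0,0,0],"gripper":14},{"translation":[0,0,0],"turn":[0,0,0],"gripper":14},{"translation":[-8,0,0],"turn":[0,0,0],"gripper":14},{"translation":[0,0,-40],"turn":[0,0,0],"gripper":0},{"translation":[0,0,-40],"turn":[0,0,0],"gripper":0},{"translation":[0,0,-31],"turn":[0,0,0],"gripper":0}]' >/dev/null; python3 -c "from h import *; st()"
python3 -m inch '[{"translation":[29,-20,0],"turn":[0,0,0],"gripper":0},{"translation":[29,-20,0],"turn":[0,0,0],"gripper":0},{"translation":[29,-20,0],"turn":[0,0,0],"gripper":0},{"translation":[0,0,0],"turn":[0,0,0],"gripper":0},{"translation":[0,0,0],"turn":[0,0,0],"gripper":0}]' >/dev/null
python3 - <<'E'
from h import *
st()
p,d=env.snapshot('top'); a=p[178:262,200:280]; np.savez('top3.npz',p=p,d=d)
q,d=env.snapshot('side'); u,v=[int(x) for x in proj('side',tow([.03,-.04,.08]))]; b=q[v-42:v+42,u-40:u+40]
cv2.imwrite('pics/c3.png',cv2.resize(np.hstack([a,b])[:,:,::-1],None,fx=5,fy=5,interpolation=cv2.INTER_CUBIC))
E
```

```text
t 9.6 tcp jig mm [-15.8  23.9 173.5] yaw err deg 0.05 z [-0.002 -0.001 -1.   ] F jig [ 0.1  0.7 -0.2]
t 10.1 tcp jig mm [ 44.6 -63.7 171.8] yaw err deg -0.07 z [-0.001 -0.    -1.   ] F jig [-1.   0.  -0.2]
```

View pics/c3.png

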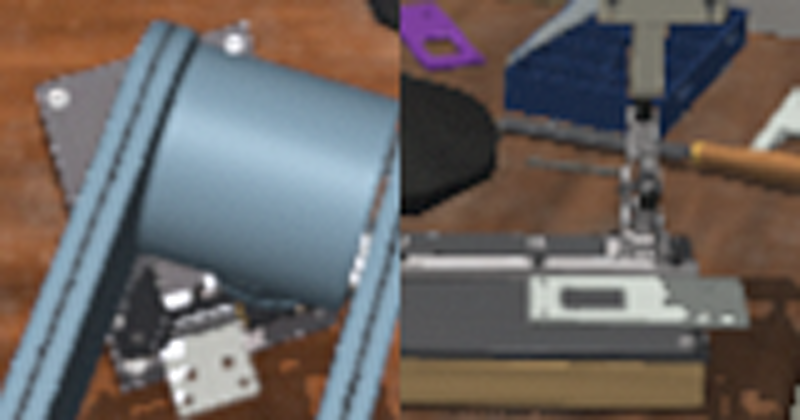

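The crop shows the panel overhanging the near end and lying along the fence. The closed tips are just left of the open handle and in line with it (side half, tip at (647,95)). I swing the handle down along its arc.

```bash
python3 -m inch '[{"translation":[1,-7,0],"turn":[0,0,0],"gripper":0},{"translation":[0,-7,1],"turn":[0,0,0],"gripper":0},{"translation":[0,-9,3],"turn":[0,0,0],"gripper":0},{"translation":[0,-10,3],"turn":[0,0,0],"gripper":0},{"translation":[0,-8,4],"turn":[0,0,0],"gripper":0},{"translation":[0,-7,5],"turn":[0,0,0],"gripper":0}]' >/dev/null; python3 -c "from h import *; st()"
python3 -m inch '[{"translation":[0,-7,6],"turn":[0,0,0],"gripper":0},{"translation":[0,-6,7],"turn":[0,0,0],"gripper":0},{"translation":[0,-5,8],"turn":[0,0,0],"gripper":0},{"translation":[0,-4,8],"turn":[0,0,0],"gripper":0},{"translation":[0,-2,5],"turn":[0,0,0],"gripper":0},{"translation":[0,0,0],"turn":[0,0,0],"gripper":0}]' >/dev/null; python3 -c "from h import *; st()"
```

```text
t 10.8 tcp jig mm [ 92.9 -65.2 154.8] yaw err deg 0.02 z [ 0.  0. -1.] F jig [-2. -0.  1.]
t 11.4 tcp jig mm [116.3 -65.4 120.5] yaw err deg 0.03 z [ 0.001  0.    -1.   ] F jig [ 0.4 -0.1 -0.3]
```

```bash
python3 -m inch '[{"translation":[0,0,2],"turn":[0,0,0],"gripper":0},{"translation":[0,0,2],"turn":[0,0,0],"gripper":0},{"translation":[0,0,0],"turn":[0,0,0],"gripper":0},{"translation":[0,0,0],"turn":[0,0,0],"gripper":0}]' >/dev/null; python3 -c "from h import *; st()"
python3 -m inch '[{"translation":[0,0,1],"turn":[0,0,0],"gripper":0},{"translation":[0,0,1],"turn":[0,0,0],"gripper":0},{"translation":[0,0,0],"turn":[0,0,0],"gripper":0},{"translation":[0,0,0],"turn":[0,0,0],"gripper":0}]' >/dev/null; python3 -c "from h import *; st()"
```

```text
t 11.8 tcp jig mm [115.9 -65.  117.4] yaw err deg 0.06 z [-0.  0. -1.] F jig [-0.6 -0.6  0.1]
t 12.2 tcp jig mm [116.2 -64.9 116.1] yaw err deg 0.05 z [-0.001 -0.001 -1.   ] F jig [-1.3 -1.8  5.6]
```

```bash
python3 -m inch '[{"translation":[0,0,1.5],"turn":[0,0,0],"gripper":0},{"translation":[0,0,0],"turn":[0,0,0],"gripper":0},{"translation":[0,0,0],"turn":[0,0,0],"gripper":0}]' >/dev/null; python3 -c "from h import *; st()"
python3 -m inch '[{"translation":[0,0,1.5],"turn":[0,0,0],"gripper":0},{"translation":[0,0,0],"turn":[0,0,0],"gripper":0},{"translation":[0,0,0],"turn":[0,0,0],"gripper":0}]' >/dev/null; python3 -c "from h import *; st()"
```

```text
t 12.5 tcp jig mm [116.3 -64.8 115.7] yaw err deg 0.06 z [-0.001 -0.001 -1.   ] F jig [-1.9 -3.8 17.1]
t 12.8 tcp jig mm [116.3 -64.7 115.4] yaw err deg 0.07 z [-0.002 -0.002 -1.   ] F jig [-4.5 -7.1 26.7]
```

The handle is on its stop: 27 N with almost no travel. I retreat and look.

```bash
python3 -m inch '[{"translation":[0,0,-30],"turn":[0,0,0],"gripper":0},{"translation":[0,0,-45],"turn":[0,0,0],"gripper":0},{"translation":[0,0,-45],"turn":[0,0,0],"gripper":0},{"translation":[-25,40,0],"turn":[0,0,0],"gripper":0},{"translation":[-25,40,0],"turn":[0,0,0],"gripper":0},{"translation":[-25,40,0],"turn":[0,0,0],"gripper":0},{"translation":[0,0,0],"turn":[0,0,0],"gripper":0},{"translation":[0,0,0],"turn":[0,0,0],"gripper":0}]' >/dev/null
python3 - <<'E'
from h import *
st(); o=env.get_obs(); np.save('w4o.npy',np.r_[o['tool_pos'],o['ee_rot']])
p,d=env.snapshot('wrist'); cv2.imwrite('pics/w4.png',cv2.resize(p[:,:,::-1],(800,600),interpolation=cv2.INTER_CUBIC))
E
```

```text
t 13.6 tcp jig mm [ -5.    9.9 232. ] yaw err deg 0.22 z [ 0.001 -0.    -1.   ] F jig [-0.1  0.  -0.4]
```

View pics/w4.png

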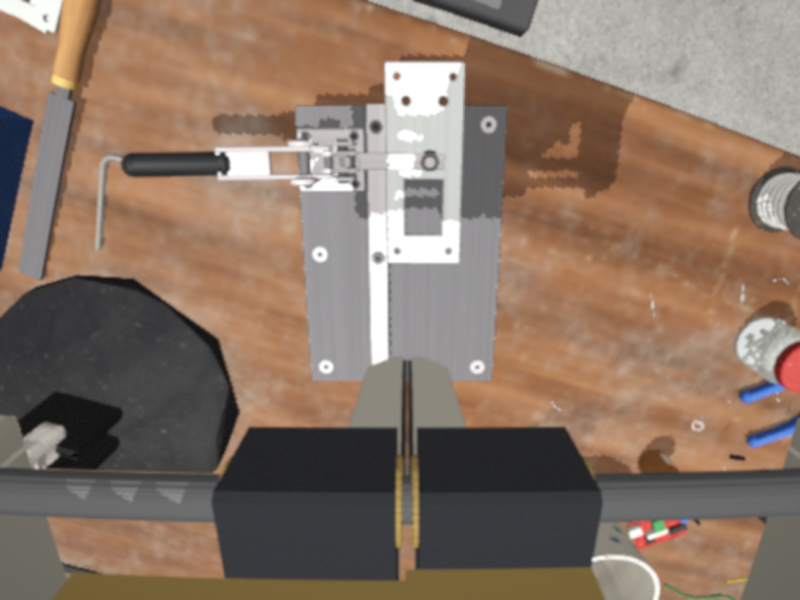

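The handle is down (grip at (175,163)) and the pad is on the panel at (430,160). The panel is square along the fence, with its near edge at v = 63 against the table's end at v = 106.

```bash
python3 - <<'E'
from h import *
q=np.load('w4o.npy'); o=dict(tool_pos=q[:3],ee_rot=q[3:]); s=.64
f=lambda x,y,z: np.round(toj(at_z('wrist',(x+.5)*s-.5,(y+.5)*s-.5,z,o))*1000,1)
for c,z in (((385,63),.044),((464,63),.044),((387,263),.044),((459,263),.044),((505,106),.04),((296,106),.04)): print(c,f(*c,z))
print(env.hand_in())
E
```

```text
(385, 63) [   9.9 -125.1   44. ]
(464, 63) [ -40.3 -125.3   44. ]
(387, 263) [ 9.6  5.5 44. ]
(459, 263) [-41.4   5.3  44. ]
(505, 106) [-68.6 -99.9  40. ]
(296, 106) [ 68.8 -99.5  40. ]
the job is handed in; nothing more can be done
None
```

The job is handed in: by the last wrist picture the panel lies square against the fence with about 25 mm past the near end of the jig, and the handle is down on its stop with the pad on the panel; the pad's force was not measured, and the hand-in returned no verdict.

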